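# Stir the small beads through the sieve

### The job

Take the stirring rod from its leaning stand and use it to stir the drying beads about in the round sieve until every small bead has dropped through the holes into the tray below and only the large beads are left on the deck. Feel your way down and stir lightly: the deck rides on springs and must not be pushed down near its stops (under 8 mm), and the beads must not be touched with the fingers. Then put the rod back leaning in the stand's fork with its lower end in the pocket, let go of it, and leave everything else on the table where it is.

Things in the scene. Friction and masses are not known exactly. Their poses are not given: they have to be found in the camera images.
- sieve: The bead sieve, fixed to the table: a square catch tray 200 x 200 mm with clear walls 38 mm high and a black floor 5 mm thick, with four spring posts that carry the deck. Origin: centre of the tray's underside, on the table; z up; x and y along its sides.
- deck (a joint): Downward travel of the sprung deck, m: 0 at rest, hard stop at 0.012, about 2 N per mm. The deck is a 190 x 190 x 5 mm aluminium plate carrying a round steel wall (inner diameter 160 mm, 4 mm thick, 40 mm high above the plate); the beads lie on the plate inside the wall.
- deck_center (a point): Centre of the deck's upper face, in the middle of the round wall; 55 mm above the table at rest.
- hole_px (a point): Centre, on the deck's upper face, of one of four equal square holes, 25 mm wide, through the deck; this one 64 mm from the deck centre along the sieve's +x; its sides lie along the sieve's x and y. Small beads drop through into the tray; large ones only sink in some 5 mm and can be pushed out sideways.
- hole_nx (a point): Centre, on the deck's upper face, of one of four equal square holes, 25 mm wide, through the deck; this one 64 mm from the deck centre along the sieve's -x; its sides lie along the sieve's x and y. Small beads drop through into the tray; large ones only sink in some 5 mm and can be pushed out sideways.
- hole_py (a point): Centre, on the deck's upper face, of one of four equal square holes, 25 mm wide, through the deck; this one 64 mm from the deck centre along the sieve's +y; its sides lie along the sieve's x and y. Small beads drop through into the tray; large ones only sink in some 5 mm and can be pushed out sideways.
- hole_ny (a point): Centre, on the deck's upper face, of one of four equal square holes, 25 mm wide, through the deck; this one 64 mm from the deck centre along the sieve's -y; its sides lie along the sieve's x and y. Small beads drop through into the tray; large ones only sink in some 5 mm and can be pushed out sideways.
- rod: Stirring rod, about 150 g, mass centre 92 mm from the tip: steel bar 14 mm thick, round lower end, flat rubber handle (24 mm along x, 16 mm thick along y) from 121 to 197 mm up. Origin: tip of the lower end; z along the rod to the handle. Starts leaning in the stand 0.40 rad from vertical, handle up and towards the stand's -x, its broad faces to the stand's +y and -y.
- rod_grip (a point): Point on the rod's axis, in the handle, 167 mm from the tip: a place to grip.
- rod_mid (a point): Point on the rod's axis 107 mm from the tip; it lies between the fork's prongs when the rod is in the stand.
- stand: Rod stand, fixed to the table: steel base 150 x 90 x 10 mm (its centre 30 mm to +x of the origin) with a pocket (27 x 30 mm, lip 12 mm high) near its +x end for the rod's lower end, and an upright two-prong fork with a cross bar on which the rod leans; gap between prongs 24 mm; they end 15 mm above the leaning rod's axis. Origin: on the underside; z up; the rod leans towards -x.
- stand_pocket (a point): Where the rod's tip lies when the rod is in the stand (in the pocket, 11 mm above the table).
- stand_fork (a point): Where the rod's axis passes through the fork when the rod is in the stand (109 mm above the table); here the point 107 mm up the rod should lie.
- small1_center (a point): Centre of a small white glazed ceramic bead, a slippery ball 18 mm in diameter, 11 to 17 g. Starts on the deck inside the round wall.
- small2_center (a point): Centre of a small white glazed ceramic bead, a slippery ball 18 mm in diameter, 11 to 17 g. Starts on the deck inside the round wall.
- small3_center (a point): Centre of a small white glazed ceramic bead, a slippery ball 18 mm in diameter, 11 to 17 g. Starts on the deck inside the round wall.
- large1_center (a point): Centre of a large white glazed ceramic bead, a slippery ball 36 mm in diameter, 29 to 45 g. Starts on the deck inside the round wall.
- large2_center (a point): Centre of a large white glazed ceramic bead, a slippery ball 36 mm in diameter, 29 to 45 g. Starts on the deck inside the round wall.
- large3_center (a point): Centre of a large white glazed ceramic bead, a slippery ball 36 mm in diameter, 29 to 45 g. Starts on the deck inside the round wall.
- reel: Bystander: component reel lying flat, 100 mm across, 12 mm high; origin under its centre.
- driver: Bystander: screwdriver lying on the table, 150 mm long along its x; origin under its middle.
- jar: Bystander: closed jar, 48 mm across, 60 mm high; origin under its centre.
- parts_box: Bystander: small clear parts box 100 x 70 x 35 mm; origin under its centre.
Things that resemble listed ones, but are neither listed nor needed, are in the scene too. What is shaped like the part that bears large2_center but orange or yellow is not meant.

How it is judged:
By the outcome, as a careful person would: the job done as asked, in the order asked, and still so for the second after the job is handed in, with the robot touching nothing.
It also fails if it takes over 72 s, if anything falls off the work surface, if the arm or the gripper's body presses on something with over 40 N, if the wrist force passes 120 N, or if a joint passes its speed limit or range.

### The arm

A 6-joint arm with a two-finger parallel gripper is mounted at the origin on the work surface. World frame = base frame: x ahead of the robot, y to its left, z up, the work surface at z = 0. Lengths are in mm, angles in rad, forces in N, time in s.
With the tool pointing down it reaches from about 400 to 925 mm from the base axis. Payload 12.5 kg.
Tool frame: the origin (TCP) lies midway between the tips of the shut fingers; the grasp point (between the pads) lies 19 mm behind it; z points along the fingers, y is the line along which they close (so a half turn about z gives the same grasp; the last joint's range is limited). The gripper opens to 95 mm and grips with 3 to 60 N. Pads are 20 mm wide; open, the fingers measure 119 mm over their backs; the gripper's body (75 mm by 180 mm) begins 59 mm behind the grasp point.
Start: joints at [1.23, 0.491, 1.559, -0, 1.092, -0.106], TCP at [145.387, 607.873, 214.661] pointing down, gripper open.
Joint ranges: [-3.1, 3.1], [-0.84, 2.19], [0.05, 2.79], [-1.13, 4.28], [0.06, 2.93], [-2.69, 2.69]. Speed limits (rad/s): [2.22, 2.22, 2.79, 3.14, 3.14, 3.14].

### API

Orientations are given as [roll, pitch, yaw] about the fixed x, y, z axes, in that order (R = Rz(yaw) Ry(pitch) Rx(roll)).
In Python, from cell import env gives the robot as it stands.
- The arm moves only by the tool arm_command, never from a script. Its argument "targets" is a list of rows, each a list of 5 numbers: the shift along the tool's x, y, z in mm, then the turn about the tool's z in degrees, then the opening, from 0 (shut) to 1 (fully open). In form: [[tx, ty, tz, roll, fingers], ...]. A call has 1 to 5 rows; each row is the pose to reach, as a shift and turn from the pose commanded when the call began, along the tool's axes at that moment; what a row does not reach only later rows make up. A row lasts 1/10 s, in which the tool goes at most 50 mm and 8.59 degrees, less where a joint would pass 70% of its speed; a pose out of reach is approached as far as the arm can. A call with a gripper value outside its range is refused whole. The fingers move at their own pace and stop on an object; the grip force is fixed at half the most. Time passes only in rows, so rows that repeat a pose let the fingers close. It gives the time, the measured TCP pose, the force, the opening and the grip force at its end, in the units of the state.
- env.state(): the state, without advancing time (a new reading comes with each control period).
- env.read_camera(name): name is "side" or "top"; returns a dict with "frame" (400x640x3 uint8, red, green, blue), "vertical_fov" (degrees; the focal length in pixels is half the picture's height over the tangent of half this angle, whatever the lens; pixels are square), "cx", "cy" (the principal point, pixels), "world_from_camera" (4x4, takes a point from camera to world coordinates). Camera axes: x right, y down, z forward; pixel columns grow to the right and rows downward; lengths in mm; the calibration is good to about 2 mm. A picture is of the moment at which its call begins. There is no depth.
- env.job_done(): hands the job in; it is judged then, once.
The state is a dict: "t": time; "joints": joint angles; "qvel": joint speeds; "tau": joint torques, N m; "eef_pos": TCP position; "tcp_rot": TCP orientation; "ft_force": force on the tool from outside, world axes, zero at the start; "moment": the same for the moment, N m; "opening": opening from 0.0 (shut) to 1.0 (fully open); "grip_force": force on a finger pad.
Only numpy, scipy, OpenCV 4.12 (cv2) and the standard library are available. Lean on these libraries where they do the work, as an engineer would, in place of code of your own. Each camera call takes 0.05 s, during which the arm holds its last target. There are 200 camera calls.

## Working session

There is one attempt and no reset: what is moved stays moved. The work goes in short steps, Python scripts to look and compute and a tool call to move; the robot and the scene stay as the last step left them, time stands still between calls to the robot, and variables do not carry over. Pictures are saved under pics/ and viewed, at most 10 in all, crops included, and the job is handed in when it is done.

Besides the shell and the picture viewer there is one more tool, called after "Request:" as name(argument=value, ...) on one line, values as JSON. arm_command: Moves the arm, as the interface text tells. Its arguments: {"type":"object","properties":{"targets":{"type":"array","items":{"type":"array","items":{"type":"number"}}}},"required":["targets"]}

```bash
mkdir -p pics; ls
python3 - <<'E'
from cell import env
import cv2,numpy as np
for n in("top","side"):
    c=env.read_camera(n); cv2.imwrite(f"pics/{n}0.png",c["frame"][:,:,::-1]); print(n,c["vertical_fov"],c["cx"],c["cy"],np.round(c["world_from_camera"],3).tolist())
print(env.state())
E
```

```text
pics
top 47.416851544433854 324.69147092783305 195.3746822702095 [[0.024, -0.997, 0.074, 494.793], [-1.0, -0.023, 0.006, 56.643], [-0.004, -0.075, -0.997, 1378.841], [0.0, 0.0, 0.0, 1.0]]
side 45.49783607258297 325.14987064727507 196.90187184612955 [[-0.897, -0.255, 0.36, 187.843], [-0.441, 0.556, -0.705, 828.368], [-0.02, -0.791, -0.611, 816.658], [0.0, 0.0, 0.0, 1.0]]
{'t': 0.1, 'joints': array([ 1.23040778e+00,  4.91502334e-01,  1.55939730e+00, -1.84806582e-05,
        1.09171210e+00, -1.05539515e-01]), 'qvel': array([-2.83376481e-04, -1.96829363e-03, -8.81223069e-04,  1.32499872e-03,
        6.00964484e-05,  1.65014361e-03]), 'tau': array([ 2.18659952e-03, -6.13616395e+01, -2.58605701e+01,  6.93944888e-02,
        4.70037991e-02, -6.31475791e-05]), 'eef_pos': array([145.30578495, 607.6452243 , 214.11526344]), 'tcp_rot': array([-3.14057752e+00, -9.10534858e-05,  2.90675210e+00]), 'ft_force': array([ 0.21885531, -0.47636705,  0.41464972]), 'moment': array([-0.02182409, -0.00037391, -0.00115313]), 'grip_force': 0.0, 'opening': 0.9975827824595788}
```

View pics/top0.png

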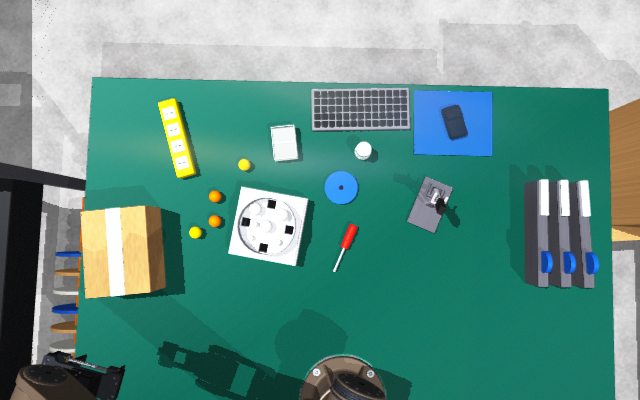

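View pics/side0.png

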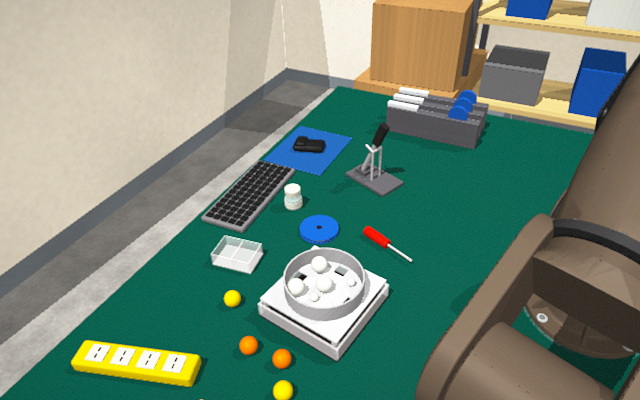

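The top view shows the sieve at about (270,226), the stand at (430,205) with the black rod handle at (443,203), and the reel, driver, jar and box beside them. The orange/yellow balls outside the sieve are the decoys. Next I'll enlarge the sieve and stand.

```bash
cat > h.py <<'E'
import cv2,numpy as np
from cell import env
def cam(n):
    c=env.read_camera(n); c["f"]=200/np.tan(np.radians(c["vertical_fov"]/2)); return c
def ray(c,u,v,z):
    "pixel -> world xy on plane z"
    M=np.array(c["world_from_camera"]); d=M[:3,:3]@[(u-c["cx"])/c["f"],(v-c["cy"])/c["f"],1]
    return M[:3,3]+d*(z-M[2,3])/d[2]
def proj(c,p):
    M=np.array(c["world_from_camera"]); q=M[:3,:3].T@(np.array(p)-M[:3,3]); return q[:2]/q[2]*c["f"]+[c["cx"],c["cy"]]
def crop(c,u0,v0,w,h,s):
    return cv2.resize(c["frame"][v0:v0+h,u0:u0+w,::-1],None,fx=s,fy=s,interpolation=cv2.INTER_CUBIC)
E
python3 - <<'E'
from h import *
t=cam("top");s=cam("side")
a=np.hstack([crop(t,225,180,90,90,4),crop(t,395,165,90,90,4)])
b=np.hstack([crop(s,255,240,144,110,2.5),crop(s,335,110,144,110,2.5)])
cv2.imwrite("pics/c1.png",np.vstack([a[:,:720],b[:240,:720]]))
E
```

```text
(no output)
```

View pics/c1.png

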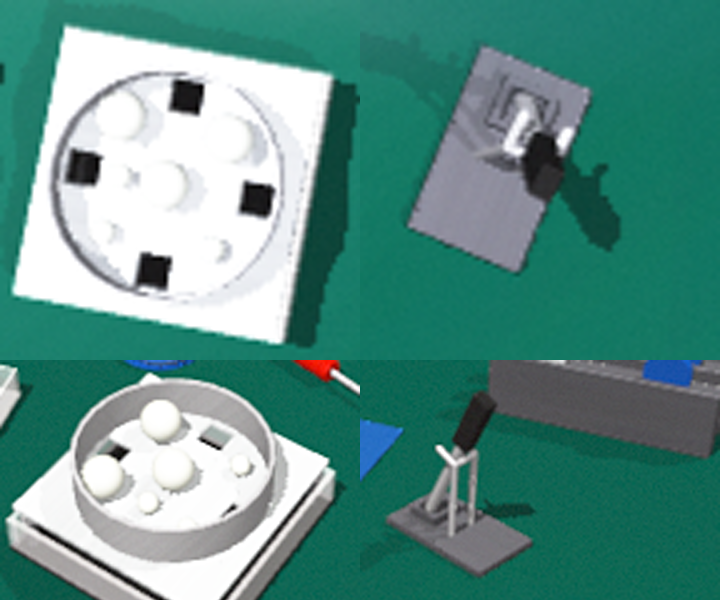

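The crop shows the sieve's four black holes, three large and three small white beads inside the wall, and the stand with its pocket at the upper end and the rod leaning to the lower end. Now the coordinates.

Run:
```python
from h import *
t=cam("top");s=cam("side")
def T(u,v,z): return ray(t,225+(u-1.5)/4,180+(v-1.5)/4,z)[:2]
H=[T(*p,55) for p in[(186,97),(82,168),(257,199),(153,271)]]
c=np.mean(H,0);print("center",c,[np.round(h-c,1) for h in H])
for n,p,z in[("L",(122,113),73),("L",(229,133),73),("L",(164,184),73),("s",(128,178),64),("s",(108,232),64),("s",(217,247),64)]: print(n,T(*p,z)-c)
S=[ray(t,395+(u-1.5)/4,165+(v-1.5)/4,10)[:2] for u,v in[(125,45),(232,92),(160,272),(48,228)]]
S=np.array(S); m=S.mean(0); x=(S[0]+S[1]-S[2]-S[3])/2;y=(S[0]+S[3]-S[1]-S[2])/2
print("base",m,np.linalg.norm(x),np.linalg.norm(y),np.arctan2(x[1],x[0]),np.arctan2(y[1],y[0])-np.pi/2)
yaw=(np.arctan2(x[1],x[0])+np.arctan2(y[1],y[0])-np.pi/2)/2
X=np.array([np.cos(yaw),np.sin(yaw)])
o=m-30*X; print("yaw",yaw,"origin",o)
# rod handle top: black blob in both
from scipy.optimize import least_squares
def tri(a,b):
    f=lambda p:np.r_[proj(t,p)-a,proj(s,p)-b]; r=least_squares(f,[600,-200,150]); return r.x,np.abs(r.fun).max()
# handle top centre and handle bottom centre
print("top",tri((395+(545-360-1.5)/4,165+(183-1.5)/4),(335+(482-360)/2.5,110+(402-360)/2.5)))
print("bot",tri((395+(540-360-1.5)/4,165+(145-1.5)/4),(335+(463-360)/2.5,110+(442-360)/2.5)))
```

```text
center [502.05160972 229.93222263] [array([63.2, -9.9]), array([ 9.8, 63.9]), array([ -9.6, -63.8]), array([-63.3,   9.8])]
L [49.62806036 33.42459308]
L [ 37.09497598 -43.83435864]
L [-0.48444233  1.56585262]
s [ 3.25904045 28.87270093]
s [-35.82801692  41.90895402]
s [-44.68699288 -36.84039205]
base [ 577.43255925 -252.15211095] 148.51268012118956 88.53062317280444 -0.3795982393635477 -0.37373156529141727
yaw -0.3766649023274825 origin [ 549.53566351 -241.1174742 ]
top (array([ 552.32455564, -241.5001785 ,  183.62825218]), np.float64(0.21688915726684854))
bot (array([ 579.00788531, -254.67656381,  120.15693712]), np.float64(0.7877249887625908))
```

```bash
cat >> h.py <<'E'
def plan(wps,start=None):
    "wps: world x,y,z,yaw of the ends of successive calls -> tool shifts"
    if start is None:
        s=env.state(); start=[*s["eef_pos"],s["tcp_rot"][2]]
    for w in wps:
        a=start[3]; d=np.array(w[:3])-start[:3]; c,s_=np.cos(a),np.sin(a)
        print(np.round([d[0]*c+d[1]*s_, d[0]*s_-d[1]*c, -d[2], -np.degrees((w[3]-a+np.pi)%(2*np.pi)-np.pi)],1), "->",np.round(w,2)); start=list(w)
E
python3 - <<'E'
from h import *
y=2.765
plan([(300,450,250,y),(470,290,250,y),(530,60,250,y),(555,-150,250,y),(562.8,-246.9,230,y),(562.8,-246.9,146,y)])
E
```

```text
[-187.1 -117.5  -35.5    8.1] -> [300.   450.   250.     2.76]
[-216.9  -86.3    0.    -0. ] -> [470.   290.   250.     2.76]
[-140.4 -191.8    0.    -0. ] -> [530.    60.   250.     2.76]
[-100.5 -186.1    0.    -0. ] -> [ 555.   -150.    250.      2.76]
[-42.9 -87.2  20.   -0. ] -> [ 562.8  -246.9   230.      2.76]
[ 0.  0. 84. -0.] -> [ 562.8  -246.9   146.      2.76]
```

Request:
arm_command(targets=[[-38,-24,-7,2,1],[-75,-47,-14,4,1],[-112,-70,-21,6,1],[-150,-94,-28,8,1],[-187,-117,-35,8.1,1]])

```text
t: 0.8
eef_pos: [301.0, 449.2, 250.0]
tcp_rot: [3.141, 0.0, 2.764]
ft_force: [0.3, 0.6, -0.0]
opening: 1.001
grip_force: 0.0
```

Request:
arm_command(targets=[[-43,-17,0,0,1],[-87,-35,0,0,1],[-130,-52,0,0,1],[-173,-69,0,0,1],[-217,-86,0,0,1]])

```text
t: 1.3
eef_pos: [471.4, 289.4, 249.8]
tcp_rot: [3.141, 0.0, 2.765]
ft_force: [0.8, 0.9, -0.0]
opening: 0.999
grip_force: 0.0
```

Request:
arm_command(targets=[[-28,-38,0,0,1],[-56,-77,0,0,1],[-84,-115,0,0,1],[-112,-153,0,0,1],[-140,-192,0,0,1]])

```text
t: 1.8
eef_pos: [530.1, 59.0, 249.8]
tcp_rot: [3.141, 0.0, 2.766]
ft_force: [0.3, -0.3, -0.4]
opening: 1.001
grip_force: 0.0
```

Request:
arm_command(targets=[[-20,-37,0,0,1],[-40,-74,0,0,1],[-60,-112,0,0,1],[-80,-149,0,0,1],[-100,-186,0,0,1]])

```text
t: 2.3
eef_pos: [554.5, -150.7, 249.7]
tcp_rot: [3.141, 0.0, 2.765]
ft_force: [0.3, 0.7, 0.3]
opening: 1.0
grip_force: 0.0
```

Request:
arm_command(targets=[[-20,-40,0,0,1],[-43,-87,10,0,1],[-43,-87,20,0,1],[-43,-87,20,0,1],[-43,-87,20,0,1]])

```text
t: 2.8
eef_pos: [562.5, -244.7, 229.6]
tcp_rot: [3.141, -0.001, 2.766]
ft_force: [-0.6, -0.6, 0.6]
opening: 1.002
grip_force: 0.0
```

Request:
arm_command(targets=[[-1,-2,30,0,1],[-1,-2,55,0,1],[-1,-2,75,0,1],[-1,-2,84,0,0.6],[-1,-2,84,0,0.4]])

```text
t: 3.3
eef_pos: [562.9, -246.6, 145.4]
tcp_rot: [3.141, -0.001, 2.767]
ft_force: [-0.1, -0.3, 0.9]
opening: 0.885
grip_force: 0.0
```

Run:
```python
from h import *
t=cam("top");s=cam("side")
cv2.imwrite("pics/c2.png",np.hstack([crop(t,400,150,80,90,4.5),crop(s,330,90,100,101,4)]))
st=env.state();print(st["eef_pos"],st["opening"],st["ft_force"])
```

```text
Traceback (most recent call last):
ValueError: all the input array dimensions except for the concatenation axis must match exactly, but along dimension 0, the array at index 0 has size 405 and the array at index 1 has size 404
```

Request:
arm_command(targets=[[0,0,0,0,0],[0,0,0,0,0],[0,0,0,0,0],[0,0,0,0,0],[0,0,0,0,0]])

```text
t: 3.9
eef_pos: [562.9, -247.9, 145.7]
tcp_rot: [3.142, 0.0, 2.765]
ft_force: [-0.1, 0.0, 0.1]
opening: 0.383
grip_force: 0.0
```

Request:
arm_command(targets=[[0,0,0,0,0],[0,0,0,0,0],[0,0,0,0,0],[0,0,0,0,0],[0,0,0,0,0]])

```text
t: 4.4
eef_pos: [562.8, -247.7, 145.5]
tcp_rot: [3.141, -0.0, 2.765]
ft_force: [0.3, 0.4, -0.3]
opening: 0.171
grip_force: 30.0
```

Run:
```python
from h import *
t=cam("top");s=cam("side")
cv2.imwrite("pics/c2.png",np.hstack([crop(t,400,150,80,100,4),crop(s,330,90,100,100,4)]))
st=env.state();print(st["eef_pos"],st["opening"],st["ft_force"],st["grip_force"],st["moment"])
```

```text
[ 562.79636278 -247.74312514  145.52754717] 0.1656276855779271 [ 0.15859029 -0.13888546 -0.44446727] 29.99467223882675 [ 0.14378413 -0.02193962  0.03372004]
```

View pics/c2.png

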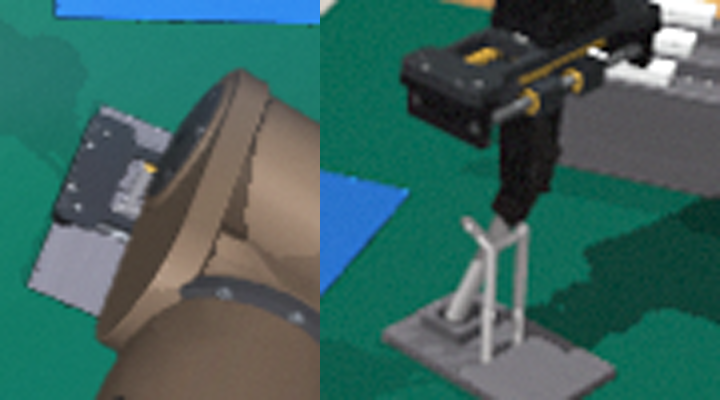

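The rod is gripped: the side crop shows the fingers on the handle, the opening is 15.7 mm and the force 30 N. I'll lift straight up and check that the rod keeps its tilt.

Request:
arm_command(targets=[[0,0,-10,0,0],[0,0,-30,0,0],[0,0,-60,0,0],[0,0,-95,0,0],[0,0,-130,0,0]])

```text
t: 5.0
eef_pos: [562.5, -247.7, 277.5]
tcp_rot: [3.142, -0.0, 2.765]
ft_force: [1.0, -0.5, -2.0]
opening: 0.166
grip_force: 30.0
```

Run:
```python
from h import *
t=cam("top");s=cam("side")
cv2.imwrite("pics/c3.png",crop(s,320,40,130,140,4))
st=env.state();print(st["eef_pos"],st["opening"],st["ft_force"],st["grip_force"],st["moment"])
y0=2.765;dy=-2.92
p0=np.array([562.8,-247.7,275.5]);p1=np.array([588.2,230.6,275.5])
plan([(*(p0+(p1-p0)*k/4),y0+dy*k/4) for k in(1,2,3,4)])
tip=st["eef_pos"]+[-65*np.cos(y0),-65*np.sin(y0),-134.5]; print("exp tip",tip,"px",proj(s,tip), "mid", proj(s,tip+np.array([41.7*np.cos(y0),41.7*np.sin(y0),98.5])))
```

```text
[ 564.04011285 -248.4940262   281.11142397] 0.16345412933535125 [-0.1080943   0.35736551 -1.05770617] 29.996155500411987 [ 0.02504061  0.012921   -0.02838252]
[ 39.5 113.8   5.6  41.9] -> [ 569.15 -128.12  275.5     2.04]
[104.1  59.2  -0.   41.8] -> [575.5   -8.55 275.5    1.31]
[117.  -25.3  -0.   41.8] -> [5.8185e+02 1.1102e+02 2.7550e+02 5.8000e-01]
[ 70.4 -96.9  -0.   41.8] -> [ 5.882e+02  2.306e+02  2.755e+02 -1.500e-01]
exp tip [ 624.48511414 -272.39803882  146.61142397] px [363.0250409  128.23368204] mid [375.473469   101.02862951]
```

View pics/c3.png

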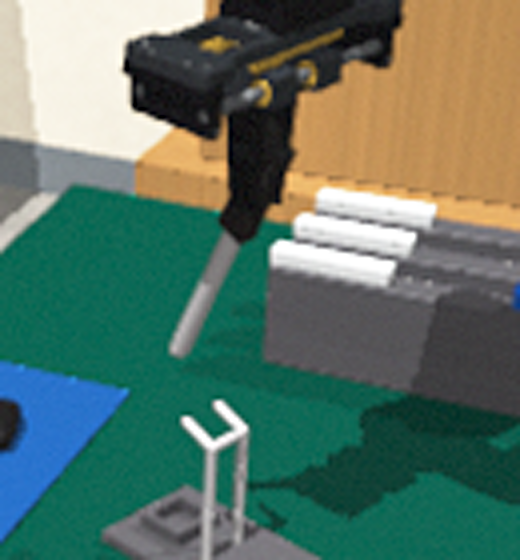

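The crop shows the rod tip at pixel (364.7,128); I expected (363,128), so it kept its tilt. Carrying it over the sieve while turning so it leans along the sieve's +x-like axis.

Request:
arm_command(targets=[[8,23,0,8.4,0],[16,46,0,16.8,0],[24,68,0,25.1,0],[32,91,0,33.5,0],[40,114,0,41.9,0]])

```text
t: 5.6
eef_pos: [567.2, -126.1, 275.2]
tcp_rot: [-3.141, -0.001, 2.028]
ft_force: [0.5, 0.4, -1.4]
opening: 0.166
grip_force: 30.0
```

Request:
arm_command(targets=[[21,12,0,8.4,0],[42,24,0,16.8,0],[63,35,0,25.1,0],[83,47,0,33.5,0],[104,59,0,41.8,0]])

```text
t: 6.1
eef_pos: [573.5, -6.7, 275.3]
tcp_rot: [-3.141, 0.0, 1.298]
ft_force: [0.7, 0.2, -2.0]
opening: 0.167
grip_force: 30.0
```

Request:
arm_command(targets=[[23,-5,0,8.4,0],[47,-10,0,16.8,0],[70,-15,0,25.1,0],[94,-20,0,33.5,0],[117,-25,0,41.8,0]])

```text
t: 6.6
eef_pos: [580.2, 112.8, 275.3]
tcp_rot: [-3.141, 0.001, 0.569]
ft_force: [-0.1, 0.9, -2.2]
opening: 0.164
grip_force: 30.0
```

Request:
arm_command(targets=[[14,-19,0,8.4,0],[28,-39,0,16.8,0],[42,-58,0,25.1,0],[56,-78,0,33.5,0],[70,-97,0,41.8,0]])

```text
t: 7.1
eef_pos: [586.1, 232.2, 275.2]
tcp_rot: [3.141, 0.001, -0.161]
ft_force: [0.4, 0.3, -1.5]
opening: 0.164
grip_force: 30.0
```

Request:
arm_command(targets=[[0,0,0,0,0],[0,0,0,0,0]])

```text
t: 7.3
eef_pos: [586.1, 231.2, 275.1]
tcp_rot: [3.141, 0.001, -0.151]
ft_force: [0.9, -0.6, -1.9]
opening: 0.166
grip_force: 30.0
```

Run:
```python
from h import *
s=cam("side");t=cam("top")
cv2.imwrite("pics/c4.png",np.hstack([crop(s,240,140,170,200,2.4),crop(t,225,160,90,120,4)]))
st=env.state();print(st["eef_pos"],st["tcp_rot"],st["ft_force"],st["moment"])
y0=-.155
tip=st["eef_pos"]+[-65*np.cos(y0),-65*np.sin(y0),-134.5]; print("exp tip",tip,"px",proj(s,tip))
plan([(588.2,230.6,200,y0)])
```

```text
[586.3799618  230.44737135 275.44332021] [ 3.14122463e+00  3.64041186e-04 -1.52579236e-01] [-0.12044029  0.06716531 -2.45413987] [-0.03941995  0.1192197   0.0095476 ]
exp tip [522.1592123  240.48207781 140.94332021] px [311.33115562 258.50632797]
[ 1.8 -0.4 75.4  0.1] -> [ 5.882e+02  2.306e+02  2.000e+02 -1.600e-01]
```

View pics/c4.png

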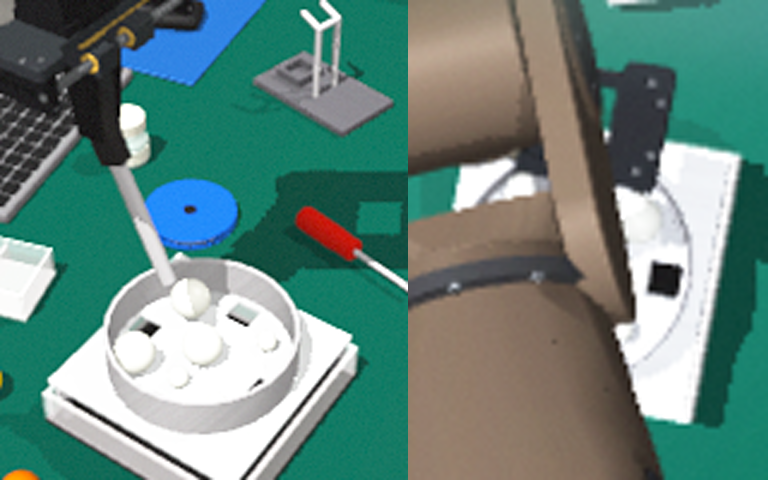

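The side crop shows the rod tip at (310,257.5), as predicted, above the deck between the beads. Lowering now, then feeling for the deck.

Request:
arm_command(targets=[[2,0,20,0,0],[2,0,40,0,0],[2,0,58,0,0],[2,0,70,0,0],[2,0,78,0,0]])

```text
t: 7.9
eef_pos: [588.4, 230.2, 196.9]
tcp_rot: [3.141, 0.001, -0.154]
ft_force: [0.7, -0.6, -0.9]
opening: 0.165
grip_force: 30.0
```

Request:
arm_command(targets=[[0,0,2,0,0],[0,0,4,0,0],[0,0,4,0,0],[0,0,4,0,0]])

```text
t: 8.3
eef_pos: [588.7, 231.0, 194.3]
tcp_rot: [-3.141, -0.001, -0.154]
ft_force: [0.7, -0.4, -3.0]
opening: 0.167
grip_force: 30.0
```

```bash
cat >> h.py <<'E'
C=np.array([502.05,229.93]);EX=np.array([.988,-.155]);EY=np.array([.155,.988])
def sv(c,u,v,z):
    "side pixel -> sieve (u,v) on plane z"
    p=ray(c,u,v,z)[:2]-C; return np.round([p@EX,p@EY],1)
def W(u,v,z=64): return [*(C+u*EX+v*EY),z]
E
python3 - <<'E'
from h import *
s=cam("side")
for n,u,v,z in[("L1",44,41,73),("L2",43,-37,73),("L3",-1,1.5,73),("s1",-1,29,64),("s2",-42,36,64),("s3",-38,-43,64)]:
    print(n,proj(s,W(u,v,z)), (proj(s,W(u,v,z))-[240,140])*2.4)
st=env.state(); p=st["eef_pos"]; y=st["tcp_rot"][2]; d=p[:2]-65*np.array([np.cos(y),np.sin(y)])-C
print(p,y,st["ft_force"],"tip uv",d@EX,d@EY,p[2]-134.5)
E
```

```text
L1 [294.61840908 284.87566999] [131.0841818  347.70160798]
L2 [317.14618406 262.465964  ] [185.15084175 293.91831361]
L3 [323.48598115 282.11874154] [200.36635476 341.08497969]
s1 [315.83205492 293.50536866] [181.9969318  368.41288479]
s2 [330.39126575 304.62797086] [216.9390378  395.10713006]
s3 [350.10596951 279.25144545] [264.25432682 334.20346909]
[588.61368845 231.0195193  194.18315045] -0.15437614037290315 [ 0.23957532 -0.08141555 -1.50476315] tip uv 20.350606246285142 14.413336294141331 59.68315044772359
```

Request:
arm_command(targets=[[0,0,2,0,0],[0,0,3,0,0],[0,0,3,0,0]])

```text
t: 8.65
eef_pos: [588.4, 230.9, 190.5]
tcp_rot: [3.142, 0.0, -0.154]
ft_force: [0.9, 0.5, -2.2]
opening: 0.167
grip_force: 30.0
```

Request:
arm_command(targets=[[0,0,1,0,0],[0,0,2,0,0],[0,0,2,0,0]])

```text
t: 8.95
eef_pos: [588.5, 231.0, 188.7]
tcp_rot: [-3.141, -0.0, -0.155]
ft_force: [-0.5, -0.6, -0.2]
opening: 0.169
grip_force: 30.0
```

Run:
```python
from h import *
for i in range(3): st=env.state(); print(st["eef_pos"],st["ft_force"]); cam("side")
```

```text
[588.52395882 230.97341932 188.71710995] [-0.50345273 -0.56298894 -0.19747677]
[588.5481814  230.95630027 188.74721845] [-0.22530968 -1.37061985 -0.07279933]
[588.52377497 230.97536591 188.79342383] [ 1.02924389 -0.01425421 -0.62066248]
```

Request:
arm_command(targets=[[0,0,-3,0,0],[-5,0,-3,0,0],[-10,1,-3,0,0],[-15,2,-3,0,0],[-20,3,-3,0,0]])

```text
t: 9.6
eef_pos: [567.6, 231.1, 191.6]
tcp_rot: [-3.142, 0.0, -0.154]
ft_force: [0.3, -0.2, -1.0]
opening: 0.166
grip_force: 30.0
```

```bash
cat >> h.py <<'E'
def look(name):
    s=cam("side"); st=env.state(); p=st["eef_pos"]; y=st["tcp_rot"][2]; d=p[:2]-65*np.array([np.cos(y),np.sin(y)])-C
    print("t",st["t"],"F",np.round(st["ft_force"],1),"tip uv",np.round([d@EX,d@EY,p[2]-134.5],1))
    im=cv2.cvtColor(s["frame"][:,:,::-1],cv2.COLOR_BGR2GRAY)
    a=crop(s,270,235,110,90,5.5); cv2.imwrite(f"pics/{name}.png",a)
E
python3 -c "
from h import *
look('d1')"
```

```text
t 9.65 F [ 0.1  0.5 -1. ] tip uv [-1.1 11.1 57.2]
```

View pics/d1.png

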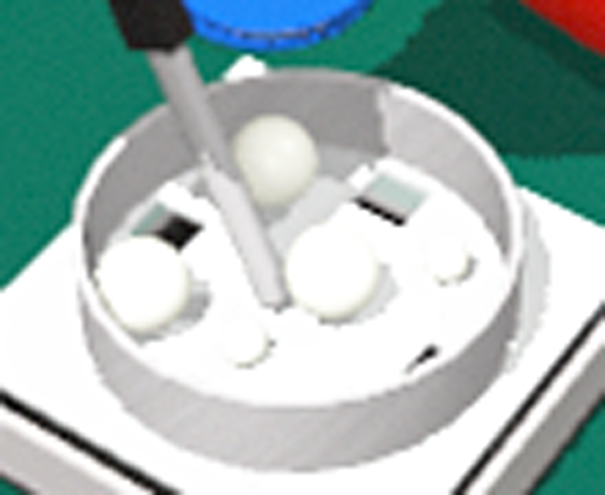

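The crop shows the rod tip at (272,300), between L3, now shifted to (333,270), and small bead s1 at (245,343). s3 is at (450,262), and s2 is hidden behind the near wall.

Run:
```python
from h import *
s=cam("side")
g=lambda u,v,z:sv(s,270+u/5.5-1.7,235+v/5.5-3,z)
print("s1",g(245,343,64),"L3",g(333,270,73),"s3",g(450,262,64),"L1",g(145,285,73),"L2",g(275,160,73))
```

```text
s1 [ 2.7 34.3] L3 [-8.6 -7. ] s3 [-38.6 -42.1] L1 [45.7 38.7] L2 [ 43.4 -41.8]
```

Request:
arm_command(targets=[[4,-2,0,0,0],[4,-10,0,0,0],[3,-18,0,0,0],[2,-26,0,0,0],[2,-34,0,0,0]])

```text
t: 10.2
eef_pos: [575.4, 265.3, 191.5]
tcp_rot: [-3.142, 0.0, -0.154]
ft_force: [0.2, -1.1, -2.4]
opening: 0.165
grip_force: 30.0
```

Request:
arm_command(targets=[[0,-6,0,0,0],[-1,-8,0,0,0],[-1,-8,0,0,0]])

```text
t: 10.5
eef_pos: [575.5, 272.8, 191.5]
tcp_rot: [3.142, 0.0, -0.154]
ft_force: [0.2, 0.7, -1.9]
opening: 0.168
grip_force: 30.0
```

```bash
python3 -c "
from h import *
look('e1')"
```

```text
t 10.55 F [-0.3 -0.5 -1.6] tip uv [ 1.  53.3 57.1]
```

Request:
arm_command(targets=[[-13,-1,0,0,0],[-27,-2,0,0,0],[-36,3,0,0,0],[-44,10,0,0,0],[-51,18,0,0,0]])

```text
t: 11.05
eef_pos: [521.6, 262.0, 191.9]
tcp_rot: [-3.141, -0.0, -0.154]
ft_force: [0.2, 0.4, -2.2]
opening: 0.169
grip_force: 30.0
```

Request:
arm_command(targets=[[-5,9,0,0,0],[-8,17,0,0,0],[-10,23,0,0,0],[-10,23,0,0,0],[-10,23,0,0,0]])

```text
t: 11.55
eef_pos: [509.4, 241.1, 191.7]
tcp_rot: [-3.141, -0.0, -0.155]
ft_force: [0.2, -0.1, -2.3]
opening: 0.168
grip_force: 30.0
```

```bash
python3 -c "
from h import *
look('f1')
t=cam('top')
a=[cv2.resize(cv2.imread(f'pics/{n}.png'),(400,327)) for n in('e1','f1')]
cv2.imwrite('pics/m1.png',np.vstack([np.hstack(a),np.hstack([crop(t,225,180,90,65,4),np.zeros((260,440,3),np.uint8)])]))"
```

```text
t 11.6 F [-0.6 -0.7 -2.3] tip uv [-59.5  12.3  57.1]
```

View pics/m1.png

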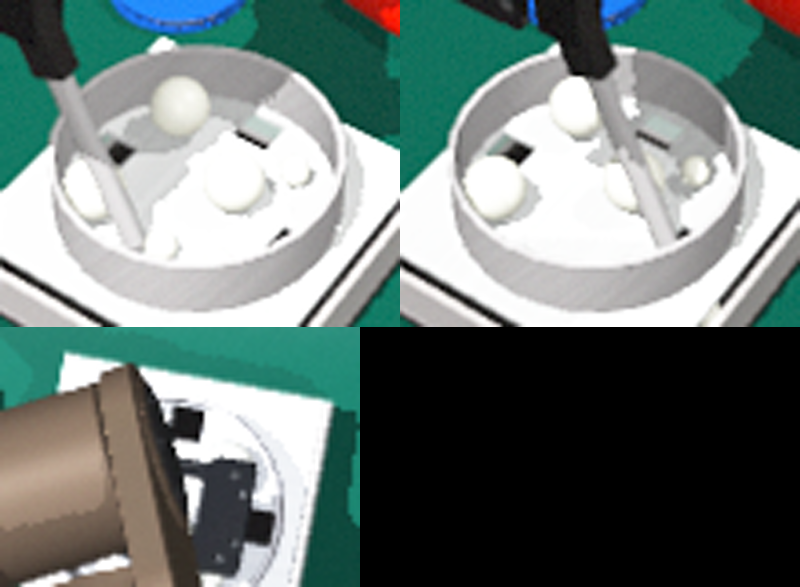

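e1 shows s1 at (163,245) slipping past the rod. In f1 s1 and s2 are no longer seen on the open deck, and a white ball shows in the tray at (710,315). s3 is still at (696,172). Next I sweep s3 along the wall to the next hole, then retreat for a clear top view.

Request:
arm_command(targets=[[0,12,0,0,0],[2,25,0,0,0],[5,38,0,0,0],[10,47,0,0,0],[17,55,0,0,0]])

```text
t: 12.15
eef_pos: [517.8, 183.1, 191.8]
tcp_rot: [-3.141, -0.0, -0.155]
ft_force: [0.6, 0.2, -2.1]
opening: 0.17
grip_force: 30.0
```

Request:
arm_command(targets=[[8,7,0,0,0],[17,12,0,0,0],[25,15,0,0,0],[31,17,0,0,0],[31,17,0,0,0]])

```text
t: 12.65
eef_pos: [547.8, 163.6, 192.0]
tcp_rot: [-3.138, -0.003, -0.157]
ft_force: [4.3, 7.8, -1.6]
opening: 0.167
grip_force: 30.1
```

Request:
arm_command(targets=[[0,0,-20,0,0],[0,0,-40,0,0],[0,0,-60,0,0],[0,0,-80,0,0],[0,0,-80,0,0]])

```text
t: 13.15
eef_pos: [546.7, 162.7, 273.8]
tcp_rot: [-3.14, -0.004, -0.154]
ft_force: [0.2, -0.5, -1.8]
opening: 0.17
grip_force: 30.0
```

Request:
arm_command(targets=[[0,45,0,0,0],[0,90,0,0,0],[0,135,0,0,0],[0,180,0,0,0],[0,220,0,0,0]])

```text
t: 13.65
eef_pos: [510.9, -56.7, 270.5]
tcp_rot: [3.141, 0.001, -0.154]
ft_force: [0.2, -0.7, -1.8]
opening: 0.166
grip_force: 30.0
```

```bash
python3 -c "
from h import *
look('g1')
t=cam('top')
cv2.imwrite('pics/m2.png',np.hstack([crop(t,225,180,90,90,4.4),cv2.resize(cv2.imread('pics/g1.png'),(400,396))]))"
```

```text
t 13.7 F [ 0.8 -4.1 -1.4] tip uv [ -11.6 -286.   136. ]
```

View pics/m2.png

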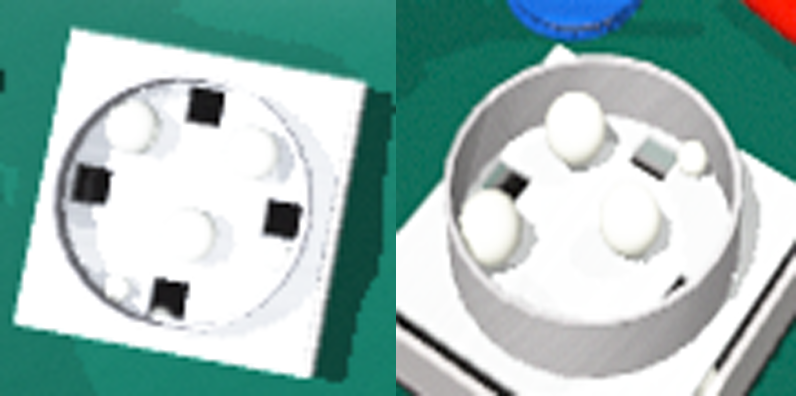

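The top crop shows a small bead near (125,288), just beside the nx hole, and a white bead edge in the tray under that hole at (160,315). In the side crop s3 lies beside the ny hole at (692,157). I'll locate both numerically.

Run:
```python
from h import *
t=cam("top");s=cam("side")
print("s3 side",sv(s,270+(692-396)/400*110-1.7,235+157/396*90-3,64), "L",[sv(s,270+(u-396)/400*110-1.7,235+v/396*90-3,73) for u,v in((577,130),(631,220),(492,228))])
def uv(x,y,z=64):
    p=ray(t,225+(x-1.7)/4.4,180+(y-1.7)/4.4,z)[:2]-C; return np.round([p@EX,p@EY],1)
print("topbead",uv(125,288),"tray bead",uv(160,315,14),"L top",uv(195,235,73),uv(133,125,73),uv(260,153,73))
# hough on upsampled top
g=cv2.cvtColor(crop(t,225,180,90,90,8),cv2.COLOR_BGR2GRAY)
e=cv2.createCLAHE(8,(6,6)).apply(g)
for lo,hi in((20,32),):
  c=cv2.HoughCircles(e,cv2.HOUGH_GRADIENT,1,25,param1=120,param2=14,minRadius=lo,maxRadius=hi)
  if c is not None:
    for x,y,r in c[0]:
      p=ray(t,225+x/8-.44,180+y/8-.44,64)[:2]-C; q=np.round([p@EX,p@EY],1)
      if np.hypot(*q)<78: print("circ",q,r/8/.346)
# side: deck area raw brightness dips (shading) along the wall ring r=71
gt=cv2.cvtColor(t["frame"],cv2.COLOR_RGB2GRAY)
for r in(70,):
  print([(a,int(gt[tuple(np.round(proj(t,W(r*np.cos(np.radians(a)),r*np.sin(np.radians(a)),60))).astype(int)[::-1])])) for a in range(0,360,10)])
cv2.imwrite("pics/top_g.png",e)
```

```text
s3 side [-19.2 -70.7] L [array([ 43. , -40.4]), array([-17. ,  -9.7]), array([45.6, 38.6])]
topbead [-62.1  27.8] tray bead [-78.8   8.7] L top [-19.8 -11.8] [43.3 41.4] [ 40.1 -43.5]
circ [-70.3  20.5] 10.910405
circ [ 2.  59.4] 11.343931
circ [-60.8  33.7] 7.9841046
circ [-65.   -8.9] 10.115607
circ [63.1 -2. ] 11.343931
circ [ 44.6 -54.1] 8.020232
circ [-21.7  55.2] 7.622833
[(0, 27), (10, 211), (20, 248), (30, 232), (40, 255), (50, 255), (60, 251), (70, 214), (80, 126), (90, 25), (100, 58), (110, 217), (120, 237), (130, 240), (140, 220), (150, 255), (160, 207), (170, 238), (180, 54), (190, 35), (200, 255), (210, 255), (220, 255), (230, 255), (240, 255), (250, 255), (260, 174), (270, 26), (280, 92), (290, 255), (300, 213), (310, 201), (320, 240), (330, 255), (340, 255), (350, 35)]
```

Run:
```python
from h import *
st=env.state();y=st["tcp_rot"][2];e=st["eef_pos"];s=cam("side");t=cam("top")
d=np.array([np.cos(y),np.sin(y)])
tip=np.r_[e[:2]-65*d,e[2]-134.5]; mid=np.r_[e[:2]-18.5*d,e[2]-24.6]
print("state",e,y,"tip px",proj(s,tip),"117mm px",proj(s,mid),"top tip",proj(t,tip))
hsv=cv2.cvtColor(s["frame"],cv2.COLOR_RGB2HSV); m=(hsv[...,1]<60).astype(int)
u,v=proj(s,tip).astype(int)
for r in range(v-24,v+12,2):
    k=np.where(m[r,u-30:u+30])[0]; print(r,(k.min()+u-30,k.max()+u-30,len(k)) if len(k) else None)
plan([(*(C+(-42.4+65)*EX+50.6*EY),280,-.155)])
```

```text
state [511.40740781 -55.45807647 270.65205539] -0.1565320186494925 tip px [395.45831653 191.16656488] 117mm px [380.65498671 145.55251907] top tip [363.81363913 247.94446338]
167 (np.int64(365), np.int64(390), 22)
169 (np.int64(365), np.int64(391), 24)
171 (np.int64(365), np.int64(391), 26)
173 (np.int64(365), np.int64(392), 28)
175 (np.int64(365), np.int64(392), 28)
177 (np.int64(365), np.int64(395), 31)
179 (np.int64(365), np.int64(399), 35)
181 (np.int64(365), np.int64(402), 38)
183 (np.int64(365), np.int64(403), 39)
185 (np.int64(365), np.int64(400), 36)
187 (np.int64(367), np.int64(397), 31)
189 (np.int64(370), np.int64(397), 28)
191 (np.int64(373), np.int64(396), 23)
193 (np.int64(377), np.int64(387), 11)
195 (np.int64(380), np.int64(384), 5)
197 None
199 None
201 None
[-3.040e+01 -3.298e+02 -9.000e+00  1.000e-01] -> [ 5.3222e+02  2.7642e+02  2.8000e+02 -1.6000e-01]
```

Request:
arm_command(targets=[[-3,-45,-2,0,0],[-6,-90,-4,0,0],[-9,-135,-6,0,0],[-9,-135,-6,0,0],[-9,-135,-6,0,0]])

```text
t: 14.45
eef_pos: [523.2, 82.0, 277.2]
tcp_rot: [3.141, 0.0, -0.151]
ft_force: [-0.2, 0.3, -2.6]
opening: 0.166
grip_force: 30.0
```

Run:
```python
from h import *
st=env.state();y=st["tcp_rot"][2];e=st["eef_pos"];s=cam("side")
d=np.array([np.cos(y),np.sin(y)])
f=lambda L,a=.4:np.r_[e[:2]+(L*np.sin(a)-65)*d,e[2]-134.5+(L-167)*np.cos(a)+153.8]
f=lambda L,a=.4:np.r_[e[:2]-(167-L)*np.sin(a)*d,e[2]+19-(167-L)*np.cos(a)]
for a in(.35,.4,.45): print(a,proj(s,f(0,a)),proj(s,f(60,a)))
hsv=cv2.cvtColor(s["frame"],cv2.COLOR_RGB2HSV); m=((hsv[...,1]<70)).astype(int)
u,v=proj(s,f(0)).astype(int)
for r in range(v-26,v+10,2):
    k=np.where(m[r,u-30:u+30])[0]; print(r,list(k+u-30)[:14])
plan([(*(C+(-42.4+65)*EX+50.6*EY),280,-.155)])
```

```text
0.35 [365.95608072 222.04489401] [358.44982064 198.33366815]
0.4 [369.10149017 222.26608124] [360.48516025 198.39625979]
0.45 [372.22199512 222.32642358] [362.49547379 198.35007282]
196 [np.int64(356), np.int64(357), np.int64(358), np.int64(359), np.int64(360), np.int64(361), np.int64(362), np.int64(382), np.int64(383)]
198 [np.int64(356), np.int64(357), np.int64(358), np.int64(359), np.int64(360), np.int64(361), np.int64(362), np.int64(363)]
200 [np.int64(357), np.int64(358), np.int64(359), np.int64(360), np.int64(361), np.int64(362), np.int64(363), np.int64(364)]
202 [np.int64(358), np.int64(359), np.int64(360), np.int64(361), np.int64(362), np.int64(363), np.int64(364)]
204 [np.int64(359), np.int64(360), np.int64(361), np.int64(362), np.int64(363), np.int64(364), np.int64(365)]
206 [np.int64(359), np.int64(360), np.int64(361), np.int64(362), np.int64(363), np.int64(364), np.int64(365), np.int64(366)]
208 [np.int64(360), np.int64(361), np.int64(362), np.int64(363), np.int64(364), np.int64(365), np.int64(366)]
210 [np.int64(361), np.int64(362), np.int64(363), np.int64(364), np.int64(365), np.int64(366), np.int64(367)]
212 [np.int64(362), np.int64(363), np.int64(364), np.int64(365), np.int64(366), np.int64(367), np.int64(368)]
214 [np.int64(362), np.int64(363), np.int64(364), np.int64(365), np.int64(366), np.int64(367), np.int64(368), np.int64(369)]
216 [np.int64(363), np.int64(364), np.int64(365), np.int64(366), np.int64(367), np.int64(368), np.int64(369)]
218 [np.int64(364), np.int64(365), np.int64(366), np.int64(367), np.int64(368), np.int64(369), np.int64(370)]
220 [np.int64(364), np.int64(365), np.int64(366), np.int64(367), np.int64(368), np.int64(369), np.int64(370)]
222 [np.int64(366), np.int64(367), np.int64(368), np.int64(369), np.int64(370)]
224 []
226 [np.int64(370)]
228 []
230 []
[ -20.8 -194.6   -2.7    0.2] -> [ 5.3222e+02  2.7642e+02  2.8000e+02 -1.6000e-01]
```

Request:
arm_command(targets=[[-5,-45,0,0.2,0],[-10,-90,0,0.2,0],[-15,-135,0,0.2,0],[-19,-175,0,0.2,0],[-21,-195,0,0.2,0]])

```text
t: 15.0
eef_pos: [532.8, 277.9, 277.2]
tcp_rot: [-3.141, 0.0, -0.157]
ft_force: [0.2, 0.1, -2.0]
opening: 0.166
grip_force: 30.0
```

Request:
arm_command(targets=[[0,0,0,0,0],[0,0,20,0,0],[0,0,40,0,0],[0,0,60,0,0],[0,0,72,0,0]])

```text
t: 15.5
eef_pos: [532.6, 274.3, 204.2]
tcp_rot: [3.141, 0.001, -0.16]
ft_force: [0.8, 0.0, -1.4]
opening: 0.166
grip_force: 30.0
```

```bash
python3 -c "
from h import *
look('h1')"
```

```text
t 15.55 F [-1.   0.2 -3.4] tip uv [-42.1  48.8  68.4]
```

Request:
arm_command(targets=[[0,0,6,0,0],[0,0,12,0,0],[-8,4,12,0,0],[-13,11,12,0,0],[-17,18,12,0,0]])

```text
t: 16.05
eef_pos: [512.4, 260.6, 194.1]
tcp_rot: [-3.141, -0.0, -0.157]
ft_force: [-0.4, -0.2, -1.5]
opening: 0.169
grip_force: 30.0
```

Request:
arm_command(targets=[[-4,8,0,0,0],[-6,15,0,0,0],[-7,20,0,0,0],[-7,20,0,0,0]])

```text
t: 16.45
eef_pos: [503.8, 241.7, 194.2]
tcp_rot: [-3.141, -0.002, -0.159]
ft_force: [4.3, 1.2, -0.4]
opening: 0.168
grip_force: 30.0
```

```bash
python3 -c "
from h import *
look('h2')"
```

```text
t 16.5 F [ 4.9 -0.9 -0.7] tip uv [-65.1  12.4  59.6]
```

Request:
arm_command(targets=[[8,7,0,0,0],[8,22,2,0,0],[9,37,2,0,0],[13,52,2,0,0],[20,62,2,0,0]])

```text
t: 17.0
eef_pos: [512.7, 176.2, 191.7]
tcp_rot: [3.141, 0.001, -0.159]
ft_force: [0.7, 0.8, -0.5]
opening: 0.168
grip_force: 30.0
```

Request:
arm_command(targets=[[10,8,0,0,0],[18,12,0,0,0],[25,15,0,0,0],[31,16,0,0,0],[34,16,0,0,0]])

```text
t: 17.5
eef_pos: [544.0, 156.3, 191.3]
tcp_rot: [3.141, 0.002, -0.158]
ft_force: [-5.4, 1.0, 1.3]
opening: 0.169
grip_force: 30.0
```

```bash
python3 -c "
from h import *
look('h3')"
```

```text
t 17.55 F [-4.1  0.4  0.2] tip uv [-12.  -65.9  56.8]
```

Request:
arm_command(targets=[[-6,-3,0,0,0],[-10,-6,0,0,0],[-10,-6,-20,0,0],[-10,-6,-50,0,0],[-10,-6,-80,0,0]])

```text
t: 18.05
eef_pos: [534.9, 164.7, 272.6]
tcp_rot: [3.142, -0.0, -0.157]
ft_force: [0.3, 0.1, -2.3]
opening: 0.166
grip_force: 30.0
```

Request:
arm_command(targets=[[0,45,0,0,0],[0,90,0,0,0],[0,135,0,0,0],[0,180,0,0,0],[0,220,0,0,0]])

```text
t: 18.55
eef_pos: [500.0, -54.4, 272.0]
tcp_rot: [3.141, -0.002, -0.158]
ft_force: [0.8, 0.4, -1.4]
opening: 0.169
grip_force: 30.0
```

Run:
```python
from h import *
look('i1'); t=cam('top'); s=cam('side')
np.save('t_i1.npy',t["frame"])
g=crop(t,237,190,70,70,5.7).astype(float); 
e=np.clip((g-60)/(255-60),0,1)**3*255
a=cv2.resize(e.astype(np.uint8),(400,400))
b=crop(s,275,240,100,100,4).astype(float); b=np.clip(b/255,0,1)**2.2*255
cv2.imwrite('pics/m3.png',np.hstack([a,b.astype(np.uint8)]))
```

```text
t 18.6 F [-0.1 -4.1 -1.2] tip uv [ -22.7 -285.2  137.4]
```

View pics/m3.png

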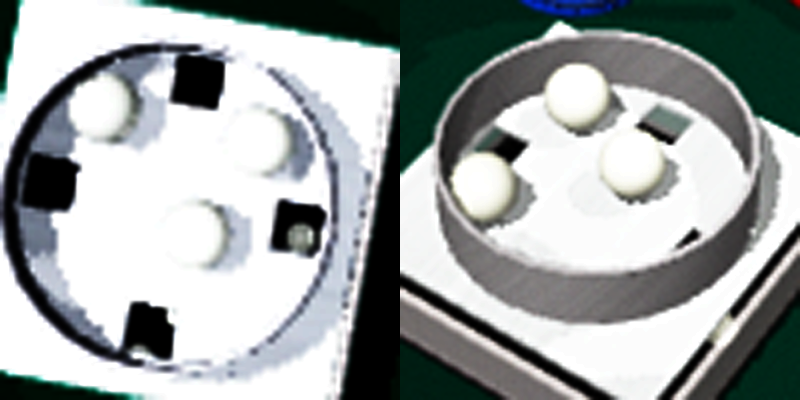

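The picture shows three large beads only on the deck, a shadowed bead in the tray under the ny hole at (300,235), and white bits at the rim of the nx hole at (152,308) and (140,348). I'll check those numerically to be sure nothing is stuck at deck level.

Run:
```python
from h import *
c=cam("top"); g=cv2.cvtColor(np.load('t_i1.npy'),cv2.COLOR_RGB2GRAY); g0=cv2.cvtColor(cv2.imread('pics/top0.png'),cv2.COLOR_BGR2GRAY)
u,v=np.round(proj(c,W(-64,0,55))).astype(int); print(u,v)
print(g0[v-8:v+9,u-8:u+9]); print(g[v-8:v+9,u-8:u+9])
def uv(x,y,z):
    p=ray(c,x,y,z)[:2]-C; return np.round([p@EX,p@EY],1)
for x,y in((152,309),(140,350)):
    X,Y=237+x/5.7,190+y/5.7; print((X,Y),"deck",uv(X,Y,64),"tray",uv(X,Y,14))
s=cam("side")
for q in((-49,2),(-76,0),(-52,-2),(-70,10)): print(q,(proj(s,W(*q,64))+[1.7,3]-[275,240])*4)
```

```text
263 247
[[237 255 255 255 255 255 255 255 255 255 255 255 255 255 255 255 255]
 [246 255 255 255 255 255 255 255 255 255 255 255 255 255 255 255 255]
 [255 255 255 255 255 255 255 255 255 255 255 255 255 255 255 255 255]
 [255 255 255 255 255 254 254 255 255 255 255 255 255 255 255 255 255]
 [255 255 255 255 249 115  91 100 230 237 254 255 255 255 255 255 255]
 [255 255 255 255 224  63  22  26  27  24  25  98 101 254 255 255 255]
 [255 255 255 255 187  44  28  24  26  26  26  25  42 253 255 255 255]
 [255 255 255 254 158  33  27  25  25  28  25  23 104 253 255 255 255]
 [254 255 255 250 125  26  25  26  28  25  24  25 124 254 255 255 255]
 [254 255 255 236  92  26  25  26  24  25  24  26 228 255 255 255 255]
 [209 254 255 217  66  27  26  24  26  24  27  26 234 255 255 255 255]
 [197 206 254 185  53  36  30  29  28  27  26  32 254 255 255 255 255]
 [121 165 188 147 102 144 143 103  90  56  39  76 254 255 255 255 255]
 [180 152 131 126 168 254 254 245 231 162 133 149 254 255 255 255 255]
 [254 251 243 198 156 138 147 223 231 229 247 249 250 251 240 240 237]
 [255 251 254 254 253 248 2
[... 929 characters left out ...]
2  82  33  31  37 254 255 255 255 255]
 [125 171 193 151 193 226 229 216 156  71  40  79 254 255 255 255 255]
 [183 153 134 129 170 254 255 252 248 190 143 153 255 255 255 255 255]
 [254 252 245 202 158 144 151 227 234 250 251 250 251 252 243 243 240]
 [255 252 254 254 254 249 245 239 233 221 197 189 216 236 252 254 254]
 [255 255 255 255 255 255 254 254 253 253 254 252 250 243 245 232 219]]
(263.6666666666667, 244.21052631578948) deck [-54.2  -1.8] tray [-57.    4.7]
(261.56140350877195, 251.4035087719298) deck [-75.5   0.3] tray [-79.1   6.8]
(-49, 2) [277.60302121 232.8969832 ]
(-76, 0) [324.63891027 253.65293111]
(-52, -2) [286.8470977  230.41614108]
(-70, 10) [303.81957337 261.33747134]
```

Run:
```python
from h import *
c=cam("top");s=cam("side")
def uv(c,x,y,z):
    p=ray(c,x,y,z)[:2]-C; return np.round([p@EX,p@EY],1)
print("white", uv(c,266,245,64),uv(c,266,245,14))
f0=cv2.imread('pics/side0.png').astype(int).mean(2); f1=s["frame"].astype(int).mean(2)
d=(np.abs(f1-f0)>25).astype(np.uint8); d[:240]=0
n,l,st,ce=cv2.connectedComponentsWithStats(d)
for i in range(1,n):
    if st[i,4]>6 and 265<ce[i,0]<400 and 235<ce[i,1]<360: 
        m=l==i; print(st[i],np.round(ce[i],1),"before",f0[m].mean().round(),"now",f1[m].mean().round(),"deck uv",uv(s,ce[i,0]-1.7,ce[i,1]-3,60))
t0=cv2.imread('pics/top0.png').astype(int).mean(2); t1=np.load('t_i1.npy').astype(int).mean(2)
d=(np.abs(t1-t0)>25).astype(np.uint8)
n,l,st,ce=cv2.connectedComponentsWithStats(d)
for i in range(1,n):
    if st[i,4]>3 and 235<ce[i,0]<305 and 190<ce[i,1]<265: 
        m=l==i; print("T",st[i],np.round(ce[i],1),t0[m].mean().round(),t1[m].mean().round(),"uv",uv(c,*ce[i],64))
```

```text
white [-55.2  -8.8] [-58.1  -2.6]
[317 279  28  15 135] [333.1 286.8] before 217.0 now 224.0 deck uv [-10.6 -13.4]
[349 281   8   6  24] [353.2 284.1] before 188.0 now 251.0 deck uv [-41.2 -43.4]
[311 295  10   7  24] [316.8 298.7] before 197.0 now 254.0 deck uv [-1.  31.9]
[352 318   8   9  38] [355.4 322.4] before 123.0 now 214.0 deck uv [-98.4  37.9]
T [259 198   4   3   7] [260.1 199. ] 210.0 183.0 uv [71.9 32.8]
T [240 202  11  20  60] [244.6 212.6] 196.0 166.0 uv [25.2 69.4]
T [268 221   5  11  16] [270.4 226.2] 218.0 254.0 uv [ -0.2 -11.3]
T [257 222   3   4   9] [258.  223.7] 212.0 255.0 uv [ 0.7 25.4]
T [239 226   7   8  26] [241.9 228.8] 229.0 201.0 uv [-22.2  68.3]
T [275 226   3   8  10] [276.  229.7] 251.0 219.0 uv [ -7. -29.]
T [286 228   7   7  38] [289.2 230.8] 40.0 168.0 uv [ -3.3 -66.8]
T [253 236   1   4   4] [253.  237.5] 221.0 255.0 uv [-40.8  32. ]
T [279 240   4   6  15] [280.7 242.7] 213.0 255.0 uv [-41.3 -49.3]
T [265 244   3   4   9] [266.2 245.1] 64.0 202.0 uv [-55.4  -9.5]
T [259 249   6   4  14] [261.2 250.3] 72.0 151.0 uv [-72.5   1.9]
```

No changed patch lies at deck level apart from the shifted L3. s1, s2 and s3 are gone from the deck, and three separate beads show below through the holes. All three are through, so I'll carry the rod back.

Run:
```python
from h import *
st=env.state();p0=st["eef_pos"];y0=st["tcp_rot"][2];dy=2.765-y0
p1=np.array([562.8,-247.7,285])
plan([(*(p0+(p1-p0)*k/4),y0+dy*k/4) for k in(1,2,3,4)])
```

```text
[ 23.   45.9  -3.3 -41.8] -> [ 516.23 -100.82  275.01    0.57]
[-13.5  49.5  -3.3 -41.8] -> [ 531.75 -149.78  278.34    1.3 ]
[-43.1  27.9  -3.3 -41.8] -> [ 547.28 -198.74  281.67    2.03]
[-50.7  -8.   -3.3 -41.8] -> [ 562.8  -247.7   285.      2.76]
```

Request:
arm_command(targets=[[5,9,-2,-8.4,0],[9,18,-4,-16.7,0],[14,27,-6,-25.1,0],[18,37,-8,-33.4,0],[23,46,-10,-41.8,0]])

```text
t: 19.4
eef_pos: [516.4, -101.1, 281.7]
tcp_rot: [3.142, -0.0, 0.58]
ft_force: [0.1, 0.6, -2.2]
opening: 0.17
grip_force: 30.0
```

Request:
arm_command(targets=[[-3,10,0,-8.4,0],[-5,20,0,-16.7,0],[-8,30,0,-25.1,0],[-11,40,0,-33.4,0],[-13,49,0,-41.8,0]])

```text
t: 19.9
eef_pos: [532.1, -149.4, 281.5]
tcp_rot: [-3.142, -0.0, 1.309]
ft_force: [0.0, -0.5, -2.2]
opening: 0.173
grip_force: 30.0
```

Request:
arm_command(targets=[[-9,6,0,-8.4,0],[-17,11,0,-16.7,0],[-26,17,0,-25.1,0],[-34,22,0,-33.4,0],[-43,28,0,-41.8,0]])

```text
t: 20.4
eef_pos: [547.8, -198.1, 281.5]
tcp_rot: [-3.142, -0.0, 2.039]
ft_force: [-0.1, -0.4, -1.4]
opening: 0.168
grip_force: 30.0
```

Request:
arm_command(targets=[[-10,-2,0,-8.4,0],[-20,-3,0,-16.7,0],[-30,-5,0,-25.1,0],[-40,-6,0,-33.4,0],[-51,-8,0,-41.8,0]])

```text
t: 20.9
eef_pos: [563.4, -247.3, 281.4]
tcp_rot: [3.141, -0.0, 2.768]
ft_force: [-0.4, -0.8, -2.1]
opening: 0.165
grip_force: 30.0
```

Request:
arm_command(targets=[[0,0,0,0,0],[0,0,0,0,0]])

```text
t: 21.1
eef_pos: [562.8, -247.3, 281.3]
tcp_rot: [3.141, -0.001, 2.757]
ft_force: [-0.8, 0.8, -1.8]
opening: 0.166
grip_force: 30.0
```

Run:
```python
from h import *
st=env.state();y=st["tcp_rot"][2];e=st["eef_pos"];s=cam("side");t=cam("top")
d=np.array([np.cos(y),np.sin(y)])
f=lambda L,a=.4:np.r_[e[:2]-(167-L)*np.sin(a)*d,e[2]+19-(167-L)*np.cos(a)]
for a in(.35,.4,.45): print(a,proj(s,f(0,a)),proj(s,f(60,a)))
hsv=cv2.cvtColor(s["frame"],cv2.COLOR_RGB2HSV); m=((hsv[...,1]<90)).astype(int)
u,v=proj(s,f(0)).astype(int)
for r in range(v-26,v+8,3):
    k=np.where(m[r,u-20:u+20])[0]; print(r,[int(x) for x in k+u-20])
plan([(562.8,-247.7,285,2.765)])
```

```text
0.35 [365.32632407 130.43499586] [371.42513848 114.9531242 ]
0.4 [363.38108085 128.48257372] [370.12439729 113.67728273]
0.45 [361.48855318 126.43858303] [368.858144   112.33638915]
102 [374, 375, 376, 377, 378, 379]
105 [373, 374, 375, 376, 377, 378]
108 [371, 372, 373, 374, 375, 376, 377]
111 [370, 371, 372, 373, 374, 375]
114 [368, 369, 370, 371, 372, 373, 374]
117 [367, 368, 369, 370, 371, 372]
120 [366, 367, 368, 369, 370, 371]
123 [364, 365, 366, 367, 368, 369]
126 [363, 364, 365, 366, 367, 368]
129 [363, 364, 365, 366]
132 []
135 []
[-0.2 -0.2 -3.5 -0.4] -> [ 562.8  -247.7   285.      2.76]
```

Same tilt as at pick-up. Lowering into the fork and pocket.

Request:
arm_command(targets=[[0,0,25,-0.4,0],[0,0,50,-0.4,0],[0,0,75,-0.4,0],[0,0,95,-0.4,0],[0,0,110,-0.4,0]])

```text
t: 21.7
eef_pos: [562.3, -247.6, 170.4]
tcp_rot: [3.141, -0.001, 2.765]
ft_force: [0.1, 0.3, -1.9]
opening: 0.166
grip_force: 30.0
```

Request:
arm_command(targets=[[0,0,8,0,0],[0,0,15,0,0],[0,0,20,0,0],[0,0,24,0,0],[0,0,24,0,0]])

```text
t: 22.2
eef_pos: [562.0, -248.1, 147.1]
tcp_rot: [3.141, -0.002, 2.767]
ft_force: [-3.6, 1.9, -3.9]
opening: 0.164
grip_force: 30.0
```

Run:
```python
from h import *
for i in range(3): st=env.state(); print(st["eef_pos"],st["tcp_rot"],st["ft_force"]); cam("side")
```

```text
[ 562.04231144 -248.09389218  147.11277076] [ 3.14130642e+00 -1.79247801e-03  2.76699302e+00] [-3.57152964  1.88440636 -3.8521572 ]
[ 562.07226026 -248.1159201   147.3624618 ] [ 3.14129935e+00 -1.71437513e-03  2.76703602e+00] [-3.38236123  0.95111693 -4.11841987]
[ 562.11139232 -248.16838887  147.50601781] [ 3.14136339e+00 -1.51227110e-03  2.76709741e+00] [-3.92476709  2.35198009 -4.34747892]
```

Request:
arm_command(targets=[[2,0,0,0,0],[2,0,1,0,0],[2,0,1,0,0]])

```text
t: 22.65
eef_pos: [561.2, -247.9, 147.0]
tcp_rot: [-3.141, 0.002, 2.767]
ft_force: [-0.7, 0.2, -3.0]
opening: 0.166
grip_force: 30.0
```

Request:
arm_command(targets=[[0,0,0,0,0.2],[0,0,0,0,0.25],[0,0,0,0,0.3],[0,0,0,0,0.5],[0,0,0,0,0.7]])

```text
t: 23.15
eef_pos: [560.8, -247.7, 146.7]
tcp_rot: [3.142, 0.0, 2.767]
ft_force: [-0.7, 0.2, 0.3]
opening: 0.413
grip_force: 0.0
```

Request:
arm_command(targets=[[0,0,0,0,0.9],[0,0,0,0,1],[0,0,0,0,1],[0,0,-10,0,1],[0,0,-25,0,1]])

```text
t: 23.65
eef_pos: [560.5, -247.6, 171.8]
tcp_rot: [3.141, -0.001, 2.767]
ft_force: [-0.5, -0.7, -0.3]
opening: 0.834
grip_force: 0.0
```

Request:
arm_command(targets=[[0,0,-40,0,1],[0,0,-80,0,1],[30,30,-110,0,1],[60,60,-120,0,1],[90,90,-120,0,1]])

```text
t: 24.15
eef_pos: [509.5, -130.0, 294.2]
tcp_rot: [3.141, 0.004, 2.766]
ft_force: [0.4, -0.1, -0.1]
opening: 0.997
grip_force: 0.0
```

Request:
arm_command(targets=[[0,50,0,0,1],[0,100,0,0,1],[0,150,0,0,1],[0,190,0,0,1],[0,190,0,0,1]])

```text
t: 24.65
eef_pos: [580.2, 49.7, 292.1]
tcp_rot: [3.141, 0.0, 2.771]
ft_force: [0.1, -0.4, -0.2]
opening: 1.001
grip_force: 0.0
```

Run:
```python
from h import *
s=cam("side");t=cam("top")
s0=cv2.imread('pics/side0.png')[:,:,::-1].astype(int); t0=cv2.imread('pics/top0.png')[:,:,::-1].astype(int)
for n,a,b,(x0,x1,y0,y1) in(("side",s0,s["frame"],(335,420,110,210)),("top",t0,t["frame"],(395,470,165,245))):
    d=(np.abs(a-b.astype(int)).max(2)>40)[y0:y1,x0:x1]; print(n,d.sum())
    for nm,f in(("before",a),("now",b.astype(int))):
        q=f[y0:y1,x0:x1]; ys,xs=np.where(q.max(2)<40); print(nm,len(xs),xs.mean()+x0,ys.mean()+y0,xs.min()+x0,xs.max()+x0,ys.min()+y0,ys.max()+y0)
print(env.state()["eef_pos"],env.state()["t"])
```

```text
side 285
before 154 379.6818181818182 135.4935064935065 373 387 125 146
now 232 351.21120689655174 123.41810344827586 340 388 110 145
top 1539
before 70 439.85714285714283 203.81428571428572 436 445 198 210
now 68 441.3235294117647 204.30882352941177 438 446 199 211
[579.28348314  46.43153067 291.97110836] 24.75
```

Run:
```python
from h import *
from scipy.optimize import least_squares
s=cam("side");t=cam("top")
s0=cv2.imread('pics/side0.png')[:,:,::-1]; t0=cv2.imread('pics/top0.png')[:,:,::-1]
def cen(f,x0,x1,y0,y1,thr=45):
    q=f[y0:y1,x0:x1].max(2)<thr; n,l,st,ce=cv2.connectedComponentsWithStats(q.astype(np.uint8)); i=1+np.argmax(st[1:,4]); return ce[i]+[x0,y0],st[i]
for nm,a,b in(("before",s0,t0),("now",s["frame"],t["frame"])):
    ps,ss=cen(a,368,395,118,152); pt,ts=cen(b,428,455,190,220)
    r=least_squares(lambda p:np.r_[proj(s,p)-ps,proj(t,p)-pt],[560,-245,155]); print(nm,ps,ss,pt,ts,r.x,np.abs(r.fun).max())
# bright rod/tip rows below handle in side view
for nm,a in(("b",s0),("n",s["frame"])):
    g=a.astype(int).mean(2)
    for v in(148,154,160,164,168,172,174,176): print(nm,v,g[v,355:385].astype(int).tolist())
```

```text
before [379.66477273 135.4375    ] [  4   7  17  22 176] [439.90666667 203.97333333] [ 8  8 10 14 75] [ 568.26460601 -248.29038595  149.75506642] 0.950291540537421
now [381.23148148 135.59259259] [  6   7  16  21 108] [441.31168831 204.64935065] [ 9  9 11 14 77] [ 566.0550234  -252.90396969  147.3430863 ] 1.1953297438497543
b 148 [65, 69, 62, 64, 65, 72, 68, 69, 65, 65, 64, 66, 113, 211, 254, 248, 188, 154, 153, 134, 126, 135, 127, 162, 165, 157, 128, 96, 64, 66]
b 154 [67, 63, 62, 70, 66, 66, 62, 67, 69, 65, 65, 63, 96, 151, 175, 150, 140, 178, 152, 97, 60, 66, 62, 82, 113, 132, 120, 73, 67, 68]
b 160 [68, 66, 63, 63, 67, 68, 67, 67, 61, 94, 148, 175, 156, 137, 109, 98, 136, 179, 138, 72, 67, 67, 64, 95, 137, 149, 109, 59, 66, 71]
b 164 [72, 64, 62, 64, 73, 94, 105, 125, 160, 174, 156, 133, 117, 115, 123, 131, 164, 172, 131, 63, 64, 65, 67, 97, 144, 152, 88, 63, 68, 63]
b 168 [114, 114, 118, 111, 76, 73, 138, 176, 156, 133, 108, 75, 52, 52, 60, 130, 184, 177, 152, 80, 97, 92, 78, 135, 180, 143, 73, 63, 69, 69]
b 172 [99, 95, 84, 82, 79, 78, 85, 98, 115, 124, 115, 102, 86, 70, 54, 11
[... 822 characters left out ...]
36, 167, 202, 194, 169, 147, 139, 138, 153, 190, 200, 153, 75, 77, 75, 78, 113, 167, 177, 104, 77, 78, 79]
n 168 [131, 131, 141, 132, 89, 62, 104, 174, 192, 167, 141, 107, 64, 62, 69, 146, 215, 204, 172, 74, 84, 85, 84, 154, 208, 165, 82, 75, 79, 82]
n 172 [118, 109, 101, 93, 92, 90, 100, 113, 136, 142, 136, 118, 100, 80, 66, 141, 212, 181, 136, 131, 140, 138, 135, 140, 167, 150, 81, 88, 81, 101]
n 174 [120, 122, 118, 119, 112, 106, 97, 95, 93, 85, 69, 70, 72, 93, 116, 157, 206, 178, 144, 142, 142, 144, 134, 160, 200, 145, 94, 125, 132, 141]
n 176 [125, 128, 136, 133, 133, 127, 120, 118, 115, 105, 100, 114, 125, 132, 128, 161, 208, 178, 122, 94, 96, 73, 94, 137, 151, 141, 141, 140, 139, 140]
```

```bash
python3 -c "
from cell import env
print(env.job_done())"
```

```text
the job is handed in; nothing more can be done
None
```

All three small beads appear to have dropped into the tray, leaving the three large ones on the deck. The rod is back in the stand with its lower end in the pocket, its handle about 4 mm to one side of where it started. I handed the job in at about 25 s; no verdict came back.

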